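# Clear the balance pan for its check weight

## Robot

A 7-joint arm with a two-finger parallel gripper is mounted at the origin on a cart in front of the work surface, level with it; the furniture and walls round the work are solid. World frame = base frame: x ahead of the robot, y to its left, z up, the work surface at z = 0. Lengths are in m, angles in rad, forces in N, time in s.
With the tool pointing down it reaches from about 0.425 to 0.925 m from the base axis. Payload 6.8 kg.
Tool frame: the origin (TCP) lies midway between the tips of the shut fingers; the grasp point (between the pads) lies arm.pinch_z behind it (arm.pinch_z is the distance from the TCP to the grasp point, in m); x points along the fingers, y is the direction in which the jaws open and shut, and the axes are right-handed (so a half turn about x gives the same grasp; the last joint's range is limited). The gripper opens to 85 mm and grips with 20 to 120 N. Pads are 22 mm wide; open, the fingers measure 114 mm over their backs; the gripper's body (76 mm by 85 mm) begins 54 mm behind the grasp point. The pads swing forward as they close: fully open they stand 13 mm farther back than shut.
Start: joints at [-1.457, 0.477, 0.022, 1.555, -0.011, 1.109, -0.083], TCP at [0.148, 0.658, 0.231] pointing down, gripper open.
Joint ranges: [-2.96, 2.96], [-0.34, 2.1], [-1.41, 1.46], [0.24, 2.44], [-1.37, 4.51], [0.17, 1.92], [-2.96, 2.96]. Speed limits (rad/s): [2.39, 2.39, 3.14, 3.14, 3.14, 3.14, 3.14].

## Interface

Orientations are given as a rotation vector (axis times angle).
In Python, from station import arm gives the robot as it stands.
- The arm moves only by the shell command python3 -m crank 'ROWS' [FORCE]. ROWS is JSON, a list that holds one entry, the list of rows, each a list of 5 numbers: the opening, from -1 (shut) to 1 (fully open), then the shift along the tool's x, y, z in units of 40 mm (1.0 is 40 mm), then the turn about the tool's x in units of 10 degrees (1.0 is 10 degrees). A call has 1 to 10 rows; each row shifts and turns the pose as measured when the row begins, along the tool's axes as they then stand; what a row does not reach is not made up. A row lasts 1/8 s, in which the tool goes at most 62.5 mm and 10.7 degrees, less where a joint would pass 70% of its speed; a pose out of reach is approached as far as the arm can. A call is refused whole if a number of a shift passes 1 or a number of a turn 1, either way. A call with a gripper value outside its range is refused whole. The fingers move at their own pace and stop on an object; FORCE is the grip in N (left out, the last holds). Time passes only in rows, so rows that do not move let the fingers close. It gives the time, the measured TCP pose, the force and the opening at its end, in the units of the state.
- arm.observe(): the state, without advancing time (a new reading comes with each control period).
- arm.grab_frame(name): name is "side" or "top" or "wrist"; returns a dict with "pixels" (384x512x3 uint8, red, green, blue), "mtx" (3x3 intrinsics, pixels), "R" (3x3) and "t" (3): a world point X has camera coordinates R X + t; the wrist camera has in their place "mount" (4x4, takes a point from camera to tool coordinates, whose origin is the TCP and whose axes are the tool frame's). Camera axes: x right, y down, z forward; pixel columns grow to the right and rows downward; lengths in m; the calibration is good to about 2 mm. A picture is of the moment at which its call begins: read the wrist's pose just before it. There is no depth.
- arm.job_done(): hands the job in, once; it reports no verdict.
The state is a dict: "clock": time; "qpos": joint angles; "joint_velocities": joint speeds; "joint_torque": joint torques, N m; "tool_pos": TCP position; "ee_rot": TCP orientation; "contact_force": force on the tool from outside, world axes, zero at the start; "moment": the same for the moment, N m; "finger_gap": finger opening in m.
Only numpy, scipy, OpenCV 4.12 (cv2) and the standard library are available. Lean on these libraries where they do the work, as an engineer would, in place of code of your own. Each camera call takes 0.05 s, during which the arm holds its last target.

## Task

The bench balance is to be checked, but someone left a black-capped sample vial on its pan. First take that vial off and stand it upright on the bare bench beside the balance, then set the brass check weight upright in the middle of the pan. Put both down without dropping them, and leave the white-capped vial where it stands.

Things in the scene. Friction and masses are not known exactly. Their poses are not given: they have to be found in the camera images.
- pan_top (a point): top centre of the balance's pan, a flat rimless steel disc 100 mm wide, 42 mm above the bench. The fixed white and grey case (36 mm high) reaches 135 mm from here along this point's -x (its front, with display), 65 mm along +x, 70 mm to each side; z up; yaw within 0.3 rad. World +y of it, 120 to 240 mm from here, the bench is bare, from level with this point to 100 mm nearer the robot
- sample_vial_center (a point): centre (half-way up) of the sample vial standing on the pan, within 12 mm of the pan's centre: clear glass with pale green contents and a black screw cap, 23 mm diameter, 56 mm high, flat foot 28 mm below this point; z axis up; about 16 g. Can be gripped across glass or cap from above, any way round
- check_weight_center (a point): centre (half-way up) of the brass check weight: yellow brass cylinder with a knob on top, 24 mm diameter, 22 mm high overall, foot 11 mm below this point; z axis up; about 50 g; gripped across its lower cylinder, any way round. It stands on the bench right of the balance, among the white-capped vial and a black ring with red glass (any order, centres 75 mm or more apart)
- white_vial_center (a point): centre (half-way up) of the white-capped vial, a bystander on the bench: clear glass, white screw cap, 23 mm diameter, 56 mm high; z axis up

How it is judged:
On the way:
1. the black-capped vial stands upright and released on the bench, off the balance, before the weight is on the pan (height (world z) of sample_vial_center between 0.02 and 0.034 m and angle between sample_vial_center's own z axis and vertical below 0.17 rad and contact force between sample_vial and balance below 0.05 N and contact force between the fingers and sample_vial below 0.05 N and linear speed of sample_vial below 0.03 m/s and horizontal distance between check_weight_center and pan_top above 0.065 m), for 0.2 s.
At the end, for the whole second after the job is handed in: The black-capped vial stands upright (within 10 degrees) and still on the bench, not touching the balance; the brass weight stands upright (within 10 degrees) and still on the pan, its centre within 20 mm of the pan's centre; both are released (height (world z) of sample_vial_center between 0.02 and 0.034 m and angle between each of sample_vial_center, check_weight_center's own z axis and vertical below 0.17 rad and contact force between sample_vial and balance below 0.05 N and contact force between the fingers and sample_vial below 0.05 N and linear speed of each of sample_vial, check_weight below 0.03 m/s and horizontal distance between check_weight_center and pan_top below 0.02 m and z of check_weight_center in the frame of pan_top between 0.005 and 0.017 m and contact force between the fingers and check_weight below 0.05 N).
It fails at once if the white-capped vial is moved more than 30 mm (distance of white_vial_center from where it was at the start of the episode above 0.03 m).
It fails at once if the black-capped vial is dropped (falls freely by more than about 18 mm) (linear speed of sample_vial above 0.6 m/s and contact force between the fingers and sample_vial below 0.02 N).
It fails at once if the brass weight is dropped (falls freely by more than about 18 mm) (linear speed of check_weight above 0.6 m/s and contact force between the fingers and check_weight below 0.02 N).
It also fails if it takes over 56 s, if anything falls off the work surface, if the arm or the gripper's body presses on something with over 40 N, if the wrist force passes 120 N, or if a joint passes its speed limit or range.

## Working session

There is one attempt and no reset: what is moved stays moved. The work goes in short steps, Python scripts to look and compute and a shell command to move; the robot and the scene stay as the last step left them, time stands still between calls to the robot, and variables do not carry over. Pictures are saved under pics/ and viewed, and the job is handed in when it is done.

```bash
ls; mkdir -p pics; python3 - <<'E'
from station import arm
import cv2
s=arm.observe()
for k in ("clock","tool_pos","ee_rot","finger_gap","contact_force"): print(k,s[k])
print(arm.pinch_z)
for n in ("side","top"):
    f=arm.grab_frame(n); cv2.imwrite(f"pics/{n}0.png",f["pixels"][:,:,::-1]); print(n,f["mtx"],f["R"],f["t"])
E
```

```text
pics
clock 0.0
tool_pos [0.14838367 0.65786108 0.23033189]
ee_rot [ 0.17265302  1.56382077 -0.17558866]
finger_gap 0.08552868721427719
contact_force [-0.04401396  0.13217149 -0.48586333]
0.0187
side [[456.5384977    0.         256.78269093]
 [  0.         456.5384977  191.04103197]
 [  0.           0.           1.        ]] [[ 0.99762317 -0.06642374  0.01832752]
 [-0.0234635  -0.57755367 -0.81601546]
 [ 0.06478792  0.8136459  -0.57773945]] [-0.5300646  -0.01112099  1.05269754]
top [[348.043759     0.         262.76239502]
 [  0.         348.043759   190.08160913]
 [  0.           0.           1.        ]] [[-0.01849198 -0.99979715  0.00798182]
 [-0.99579178  0.01770004 -0.08991906]
 [ 0.08975954 -0.00961101 -0.99591709]] [-0.13816589  0.55250358  0.86408181]
```

View pics/side0.png

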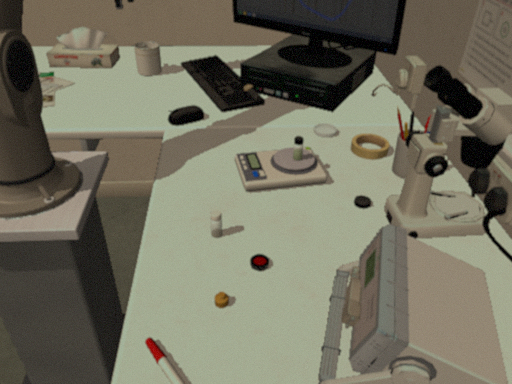

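View pics/top0.png

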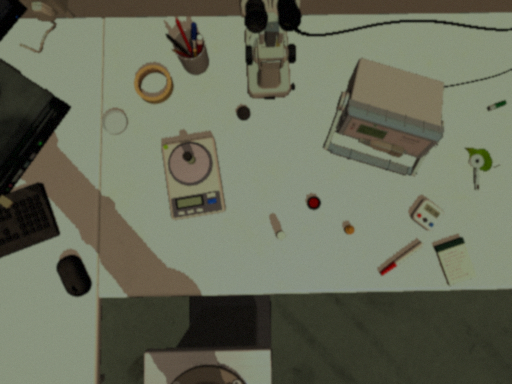

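The side and top views are consistent: balance at about side (280,165) / top (193,175), with the black-capped vial on its pan. The white-capped vial is at side (217,225), the red-glass ring at (260,262) and the brass weight at (222,299). I'll enlarge crops.

```bash
python3 - <<'E'
import cv2,numpy as np
a=cv2.imread("pics/side0.png");b=cv2.imread("pics/top0.png")
def c(im,x,y,w,h,k): return cv2.resize(im[y:y+h,x:x+w],None,fx=k,fy=k,interpolation=cv2.INTER_CUBIC)
cv2.imwrite("pics/side_bal.png",c(a,225,125,110,75,7))
cv2.imwrite("pics/top_bal.png",c(b,150,125,85,100,6))
cv2.imwrite("pics/small.png",np.hstack([c(a,195,200,85,115,5),c(b,265,185,100,115,3.75)[:0].reshape(0,375,3)]) if 0 else c(a,195,200,85,115,5))
cv2.imwrite("pics/small_top.png",c(b,260,185,105,65,7))
E
```

```text
(no output)
```

View pics/side_bal.png

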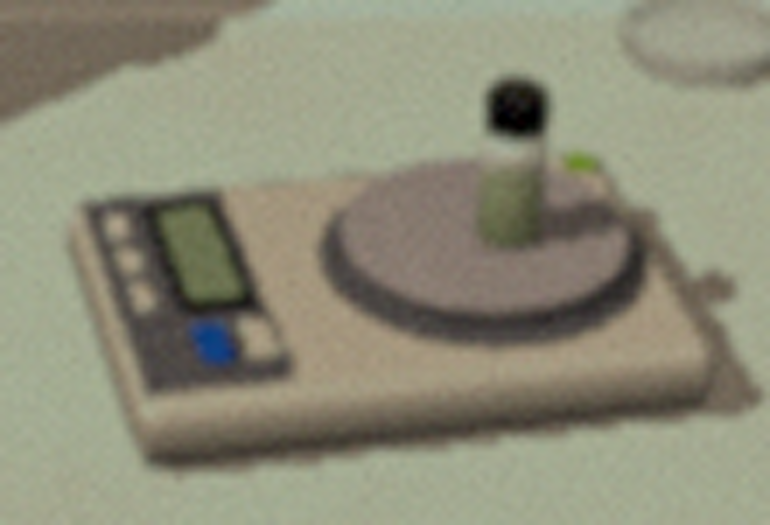

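View pics/top_bal.png

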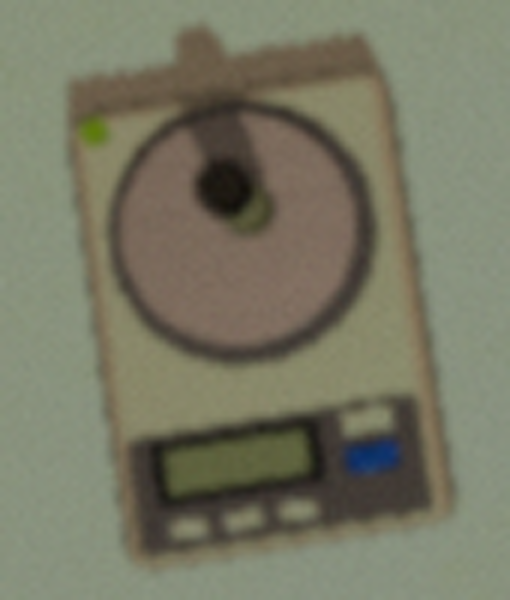

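View pics/small.png

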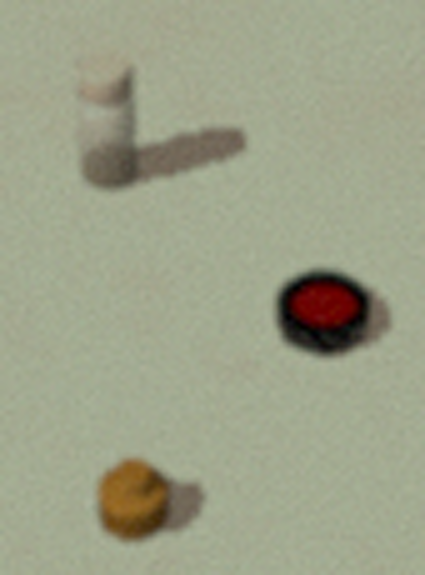

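View pics/small_top.png

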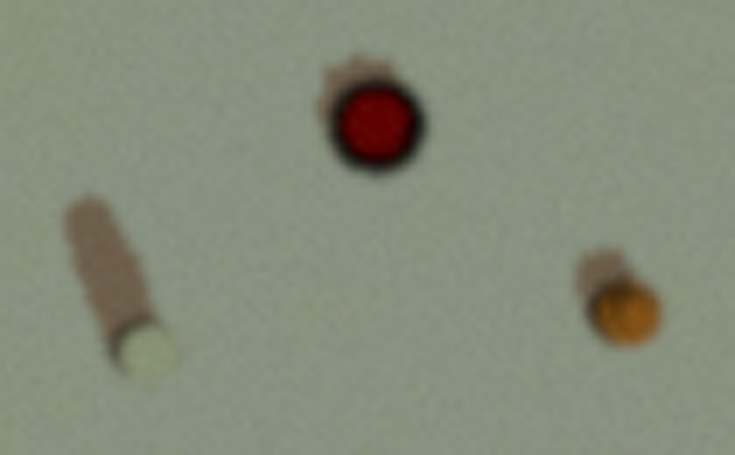

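```bash
cat > h.py <<'E'
from station import arm
import numpy as np, cv2
from scipy.spatial.transform import Rotation as Ro
def fixed(n):
    f=arm.grab_frame(n); return f
def onz(K,R,t,uv,z):
    d=R.T@np.linalg.solve(K,[uv[0],uv[1],1.]); c=-R.T@t
    return c+d*(z-c[2])/d[2]
def pose():
    s=arm.observe(); return np.array(s["tool_pos"]),Ro.from_rotvec(s["ee_rot"]).as_matrix(),s
def wristcam(f,p,Rt):
    M=np.eye(4);M[:3,:3]=Rt;M[:3,3]=p
    W=np.linalg.inv(M@np.array(f["mount"])); return W[:3,:3],W[:3,3]
def goto(target_pinch, yaw=None):
    "shift in tool units (40mm) to bring TCP so; prints"
    p,R,s=pose(); d=R.T@(np.array(target_pinch)-p); return d/0.04
E
python3 - <<'E'
from h import *
P={"pan":[("side",294.6,159,.042),("top",190.2,163.2,.042)],
"vial":[("side",298.3,148.3,.070),("top",187.2,156,.098)],
"white":[("side",216.4,224.4,.028),("top",281,235.3,.056)],
"brass":[("side",221.6,299.8,.011),("top",349.6,229.7,.018)],
"ring":[("side",259.5,261,.008),("top",313.5,202.5,.008)]}
F={n:arm.grab_frame(n) for n in("side","top")}
for k,l in P.items():
    for n,u,v,z in l:
        f=F[n];print(k,n,onz(f["mtx"],f["R"],f["t"],(u,v),z).round(4))
p,R,s=pose();print(p,R.round(3))
f=arm.grab_frame("wrist");print(f["mount"],f["mtx"]);cv2.imwrite("pics/w0.png",f["pixels"][:,:,::-1])
E
```

```text
pan side [0.6232 0.0288 0.042 ]
pan top [0.6197 0.0337 0.042 ]
vial side [0.6304 0.031  0.07  ]
vial top [0.6274 0.0296 0.098 ]
white side [ 0.4375 -0.1916  0.028 ]
white top [ 0.4356 -0.1903  0.056 ]
brass side [ 0.4467 -0.3717  0.011 ]
brass top [ 0.445  -0.3683  0.018 ]
ring side [ 0.5177 -0.2785  0.008 ]
ring top [ 0.5167 -0.2797  0.008 ]
[0.14842627 0.65815327 0.23070459] [[-0.     0.22   0.976]
 [-0.001  0.976 -0.22 ]
 [-1.    -0.001  0.   ]]
[[-6.15700775e-04 -2.70743267e-01  9.62651393e-01 -1.42976569e-01]
 [ 9.99999734e-01  2.09701468e-04  6.98566352e-04 -5.65294651e-04]
 [-3.91001546e-04  9.62651567e-01  2.70743066e-01 -6.90852469e-02]
 [ 0.00000000e+00  0.00000000e+00  0.00000000e+00  1.00000000e+00]] [[345.01459823   0.         254.5255403 ]
 [  0.         345.01459823 193.42809522]
 [  0.           0.           1.        ]]
```

Triangulation between the two cameras agrees within about 5 mm: vial at (0.629, 0.030), pan at (0.6215, 0.031), weight at (0.446, -0.370), white vial at (0.4365, -0.191). Now moving towards a point above the vial.

```bash
python3 -m crank '[[[1,0,-0.66,0.8,0],[1,0,-0.66,0.8,0],[1,0,-0.66,0.8,0],[1,0,-0.66,0.8,0],[1,0,-0.66,0.8,0],[1,0,-0.66,0.8,0],[1,0,-0.66,0.8,0],[1,0,-0.66,0.8,0]]]' 30
```

```text
clock: 1.25
tool_pos: [0.3548, 0.3908, 0.2298]
ee_rot: [0.169, 1.566, -0.169]
contact_force: [0.9, -0.2, 1.0]
finger_gap: 0.0855
```

```bash
python3 -m crank '[[[1,0,-0.74,0.86,0],[1,0,-0.74,0.86,0],[1,0,-0.74,0.86,0],[1,0,-0.74,0.86,0],[1,0,-0.74,0.86,0],[1,0,-0.74,0.86,0],[1,0,-0.74,0.86,0],[1,0,-0.74,0.86,0],[1,0,-0.74,0.86,0],[1,0,-0.3,0.3,0]]]'
python3 - <<'E'
from h import *
p,R,s=pose();f=arm.grab_frame("wrist");cv2.imwrite("pics/w1.png",f["pixels"][:,:,::-1]);np.savez("w1.npz",p=p,R=R,mount=f["mount"],K=f["mtx"]);print(p,R.round(3))
E
```

```text
clock: 2.5
tool_pos: [0.6179, 0.0367, 0.2302]
ee_rot: [0.171, 1.563, -0.168]
contact_force: [-0.2, 0.1, 0.3]
finger_gap: 0.0854
[0.61786477 0.03670084 0.23020325] [[ 0.001  0.215  0.977]
 [ 0.002  0.977 -0.215]
 [-1.     0.002  0.001]]
```

View pics/w1.png

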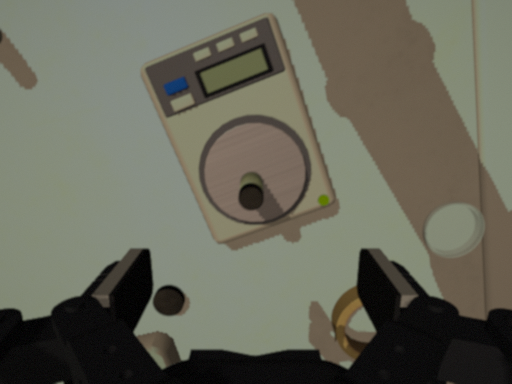

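The wrist view shows the pan disc centred at about (255,169), cap top at (251,196), clear bench to the right (+y).

```bash
python3 - <<'E'
from h import *
d=np.load("w1.npz");M=np.eye(4);M[:3,:3]=d["R"];M[:3,3]=d["p"];W=np.linalg.inv(M@d["mount"])
for n,uv,z in(("pan",(255,169),.042),("cap",(251,196),.098),("foot",(249,182),.045)): print(n,onz(d["K"],W[:3,:3],W[:3,3],uv,z).round(4))
im=cv2.imread("pics/w1.png");cv2.imwrite("pics/w1c.png",cv2.resize(im[105:235,190:320],None,fx=4.5,fy=4.5,interpolation=cv2.INTER_CUBIC))
E
```

```text
pan [0.6174 0.0373 0.042 ]
cap [0.6276 0.0314 0.098 ]
foot [0.6282 0.0289 0.045 ]
```

View pics/w1c.png

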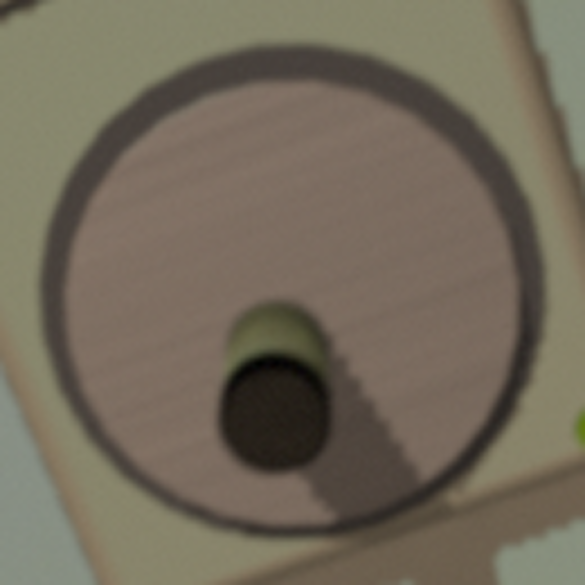

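```bash
python3 -m crank '[[[1,0,-0.11,0.28,0],[1,0.8,0,0,0],[1,0.8,0,0,0],[1,0.8,0,0,0],[1,0,0,0,0]]]'
python3 - <<'E'
from h import *
print(goto([.628,.030,.058]).round(3))
E
```

```text
clock: 3.18
tool_pos: [0.6289, 0.0363, 0.1324]
ee_rot: [0.168, 1.563, -0.159]
contact_force: [-0.2, -0.4, 0.2]
finger_gap: 0.0852
[ 1.859 -0.168  0.009]
```

```bash
python3 -m crank '[[[1,0,-0.17,0,0],[1,0.6,0,0,0],[1,0,0,0,0]]]'
python3 - <<'E'
from h import *
print(goto([.628,.030,.058]).round(3))
p,R,s=pose();f=arm.grab_frame("wrist");cv2.imwrite("pics/w2.png",f["pixels"][:,:,::-1])
E
```

```text
clock: 3.55
tool_pos: [0.6301, 0.0305, 0.1127]
ee_rot: [0.168, 1.557, -0.156]
contact_force: [0.4, -0.4, 0.5]
finger_gap: 0.0853
[ 1.366 -0.035 -0.057]
```

View pics/w2.png

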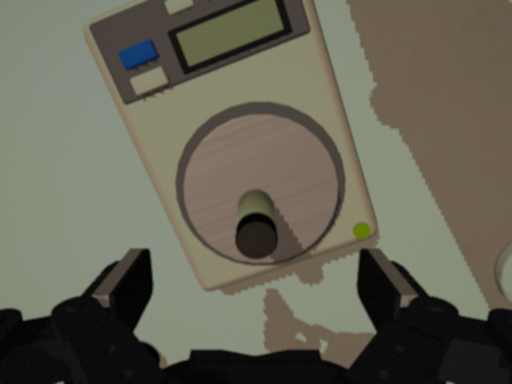

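The cap at (257,236) is midway between the fingers (151…360). Descending.

```bash
python3 -m crank '[[[1,0.6,-0.03,-0.05,0],[1,0.6,0,0,0],[1,0,0,0,0],[1,0,0,0,0]]]'
python3 - <<'E'
from h import *
print(goto([.628,.030,.058]).round(3))
p,R,s=pose();f=arm.grab_frame("wrist");cv2.imwrite("pics/w3.png",f["pixels"][:,:,::-1]);print(onz(f["mtx"],*wristcam(f,p,R),(257,236),.098))
E
```

```text
clock: 4.1
tool_pos: [0.6353, 0.0295, 0.0735]
ee_rot: [0.171, 1.542, -0.153]
contact_force: [0.1, 0.7, -0.3]
finger_gap: 0.0852
[ 0.382 -0.029 -0.189]
[0.61561648 0.03372385 0.098     ]
```

View pics/w3.png

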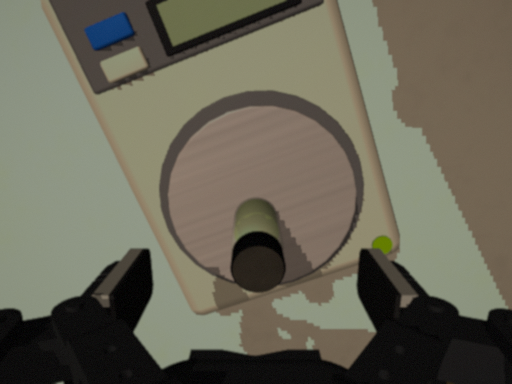

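```bash
python3 -m crank '[[[1,0.2,-0.03,-0.19,0],[1,0.2,0,0,0],[1,0,0,0,0]]]'
python3 - <<'E'
from h import *
print(goto([.628,.030,.058]).round(3))
p,R,s=pose();print(R.round(3))
E
```

```text
clock: 4.53
tool_pos: [0.6281, 0.0303, 0.058]
ee_rot: [0.171, 1.54, -0.153]
contact_force: [-0.7, -0.1, 0.5]
finger_gap: 0.0855
[-0.001 -0.007 -0.001]
[[ 0.026  0.205  0.978]
 [ 0.009  0.979 -0.205]
 [-1.     0.014  0.023]]
```

```bash
python3 -m crank '[[[-1,0,0,0,0],[-1,0,0,0,0],[-1,0,0,0,0],[-1,0,0,0,0],[-1,0,0,0,0],[-1,0,0,0,0]]]' 30
```

```text
clock: 5.28
tool_pos: [0.6285, 0.0302, 0.0582]
ee_rot: [0.171, 1.54, -0.153]
contact_force: [0.5, 0.1, -0.4]
finger_gap: 0.0221
```

Gripped at 22 mm (the vial is 23 mm). Lifting.

```bash
python3 -m crank '[[[-1,-0.3,0,0,0],[-1,-0.5,0,0,0],[-1,-0.5,0,0,0],[-1,-0.5,0,0,0],[-1,-0.2,0,0,0],[-1,0,0,0,0]]]'
python3 - <<'E'
from h import *
print(goto([.575,.215,.12]).round(3))
f=arm.grab_frame("side");cv2.imwrite("pics/s1.png",f["pixels"][:,:,::-1])
E
```

```text
clock: 6.02
tool_pos: [0.6276, 0.0292, 0.1467]
ee_rot: [0.172, 1.535, -0.152]
contact_force: [0.3, 0.1, -0.1]
finger_gap: 0.0218
[ 0.672  4.264 -2.263]
```

View pics/s1.png

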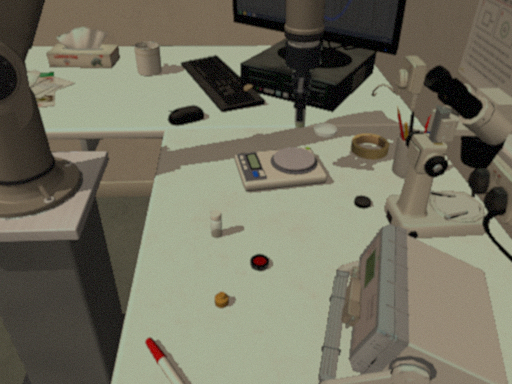

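The pan at (294,160) is empty and the vial is in the gripper. Moving sideways to the bare bench.

```bash
python3 -m crank '[[[-1,0,0.3,-0.2,0],[-1,0,0.6,-0.32,0],[-1,0,0.6,-0.32,0],[-1,0,0.6,-0.32,0],[-1,0,0.6,-0.32,0],[-1,0,0.6,-0.32,0],[-1,0,0.6,-0.3,0],[-1,0,0.3,-0.2,0],[-1,0,0,0,0]]]'
python3 - <<'E'
from h import *
print(goto([.575,.215,.0175]).round(3))
p,R,s=pose();print(R.round(3))
E
```

```text
clock: 7.2
tool_pos: [0.5614, 0.2247, 0.1389]
ee_rot: [0.165, 1.55, -0.151]
contact_force: [-0.5, -0.2, -0.8]
finger_gap: 0.0218
[ 3.038 -0.202  0.337]
[[ 0.016  0.2    0.98 ]
 [ 0.007  0.98  -0.201]
 [-1.     0.01   0.014]]
```

```bash
python3 -m crank '[[[-1,0.4,0,0,0],[-1,0.6,0,0,0],[-1,0.6,0,0,0],[-1,0.5,0,0,0],[-1,0.3,0,0,0],[-1,0,0,0,0]]]'
python3 - <<'E'
from h import *
print(goto([.561,.2247,.0175]).round(3))
p,R,s=pose();print(R.round(3))
E
```

```text
clock: 7.95
tool_pos: [0.5639, 0.2163, 0.0355]
ee_rot: [0.169, 1.55, -0.163]
contact_force: [-0.1, -0.0, 0.3]
finger_gap: 0.0217
[ 0.45   0.187 -0.121]
[[ 0.015  0.21   0.978]
 [ 0.002  0.978 -0.21 ]
 [-1.     0.005  0.014]]
```

```bash
python3 -m crank '[[[-1,0.2,0,0,0],[-1,0.15,0,0,0],[-1,0.08,0,0,0],[-1,0,0,0,0]]]'
python3 - <<'E'
from h import *
p,R,s=pose();print(R.round(3))
f=arm.grab_frame("side");cv2.imwrite("pics/s2.png",cv2.resize(f["pixels"][60:180,210:370,::-1],None,fx=5,fy=5,interpolation=cv2.INTER_CUBIC))
E
```

```text
clock: 8.45
tool_pos: [0.5655, 0.2164, 0.0187]
ee_rot: [0.17, 1.547, -0.163]
contact_force: [-0.7, -0.3, -0.8]
finger_gap: 0.0218
[[ 0.017  0.211  0.977]
 [ 0.003  0.977 -0.211]
 [-1.     0.007  0.016]]
```

View pics/s2.png

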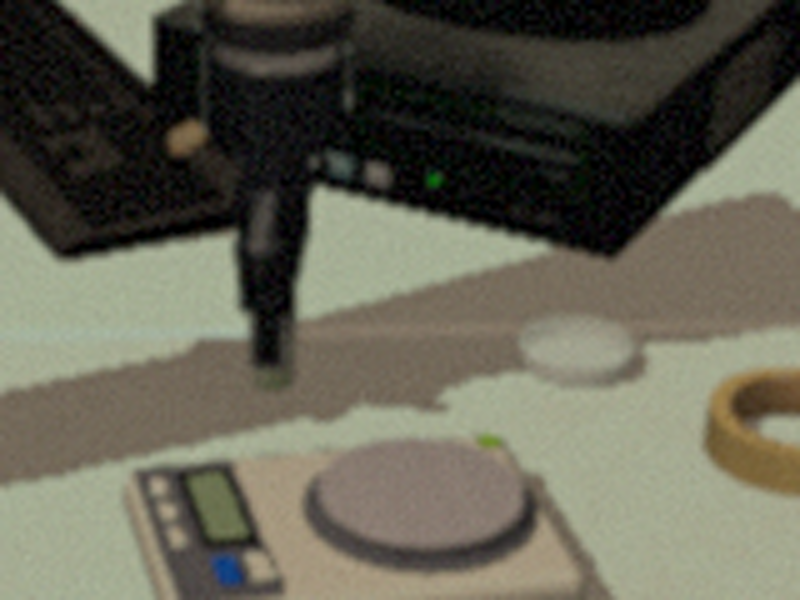

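```bash
python3 -m crank '[[[-1,0.05,0,0,0],[-1,0,0,0,0]]]';python3 -m crank '[[[-1,0.04,0,0,0],[-1,0,0,0,0]]]'
```

```text
clock: 8.75
tool_pos: [0.5659, 0.2167, 0.0172]
ee_rot: [0.171, 1.547, -0.162]
contact_force: [0.3, -0.3, 0.5]
finger_gap: 0.0217
clock: 9.0
tool_pos: [0.5662, 0.2169, 0.0161]
ee_rot: [0.171, 1.546, -0.162]
contact_force: [-1.4, -0.6, 0.9]
finger_gap: 0.0222
```

```bash
python3 -m crank '[[[-1,0.03,0,0,0],[-1,0,0,0,0]]]'
```

```text
clock: 9.25
tool_pos: [0.5665, 0.2169, 0.0162]
ee_rot: [0.172, 1.546, -0.161]
contact_force: [0.5, 0.3, -0.3]
finger_gap: 0.0218
```

The TCP stopped at 0.0162, exactly the height expected for the foot on the bench. Releasing gently.

```bash
python3 -m crank '[[[-0.3,0,0,0,0],[0,0,0,0,0],[0.5,0,0,0,0],[1,0,0,0,0],[1,0,0,0,0],[1,0,0,0,0]]]'
python3 - <<'E'
from h import *
p,R,s=pose();f=arm.grab_frame("wrist");cv2.imwrite("pics/w4.png",f["pixels"][:,:,::-1])
E
```

```text
clock: 10.0
tool_pos: [0.5664, 0.2169, 0.0155]
ee_rot: [0.171, 1.546, -0.162]
contact_force: [-0.2, -0.5, -0.5]
finger_gap: 0.0855
```

View pics/w4.png

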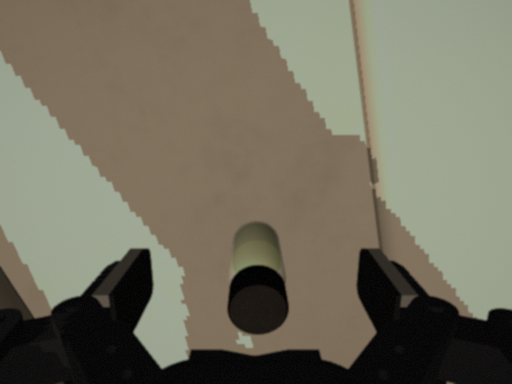

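The vial stands upright and free between the open fingers, cap at (258,305). Rising straight up.

```bash
python3 -m crank '[[[1,-0.3,0,0,0],[1,-0.6,0,0,0],[1,-0.8,0,0,0],[1,-1,0,0,0],[1,-1,0,0,0],[1,-1,0,0,0],[1,-0.5,0,0,0],[1,0,0,0,0]]]'
python3 - <<'E'
from h import *
print(goto([.446,-.370,.2]).round(3))
f=arm.grab_frame("side");cv2.imwrite("pics/s3.png",cv2.resize(f["pixels"][80:200,210:370,::-1],None,fx=5,fy=5,interpolation=cv2.INTER_CUBIC))
E
```

```text
clock: 11.05
tool_pos: [0.5626, 0.2155, 0.236]
ee_rot: [0.175, 1.543, -0.16]
contact_force: [-0.3, -0.4, -0.5]
finger_gap: 0.0855
[  0.736 -14.932   0.24 ]
```

View pics/s3.png

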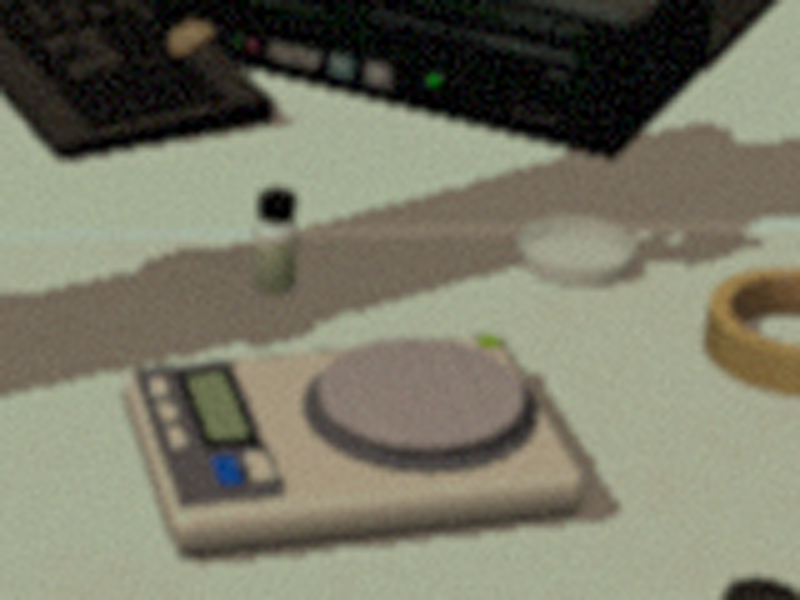

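The sample vial stands upright on the bench (crop (277,240)) and the pan is clear. Now heading for the weight, keeping the height.

```bash
python3 -m crank '[[[1,0,-0.5,0,0],[1,0,-1,0.02,0],[1,0,-1,0.02,0],[1,0,-1,0.02,0],[1,0,-1,0.02,0],[1,0,-1,0.02,0],[1,0,-1,0.02,0],[1,0,-1,0.02,0],[1,0,-1,0.02,0],[1,0,-1,0.02,0]]]'
python3 - <<'E'
from h import *
print(goto([.446,-.370,.2]).round(3))
E
```

```text
clock: 12.35
tool_pos: [0.471, -0.1789, 0.2208]
ee_rot: [0.171, 1.566, -0.172]
contact_force: [1.3, -1.0, 0.0]
finger_gap: 0.0852
[ 0.523 -4.799  0.426]
```

```bash
python3 -m crank '[[[1,0,-0.9,0.08,0],[1,0,-0.9,0.08,0],[1,0,-0.9,0.08,0],[1,0,-0.9,0.08,0],[1,0,-0.8,0.08,0],[1,0,-0.3,0,0],[1,0,0,0,0]]]'
python3 - <<'E'
from h import *
print(goto([.446,-.370,.2]).round(3))
p,R,s=pose();f=arm.grab_frame("wrist");cv2.imwrite("pics/w5.png",f["pixels"][:,:,::-1]);print(p,R.round(3))
np.savez("w5.npz",p=p,R=R,mount=f["mount"],K=f["mtx"])
f=arm.grab_frame("side");cv2.imwrite("pics/s4.png",f["pixels"][:,:,::-1])
E
```

```text
clock: 13.22
tool_pos: [0.4279, -0.3772, 0.2129]
ee_rot: [0.185, 1.582, -0.182]
contact_force: [-0.6, 1.4, 0.0]
finger_gap: 0.0851
[0.315 0.279 0.406]
[ 0.42787303 -0.37715905  0.21291131] [[-0.019  0.231  0.973]
 [ 0.004  0.973 -0.231]
 [-1.    -0.    -0.019]]
```

View pics/w5.png

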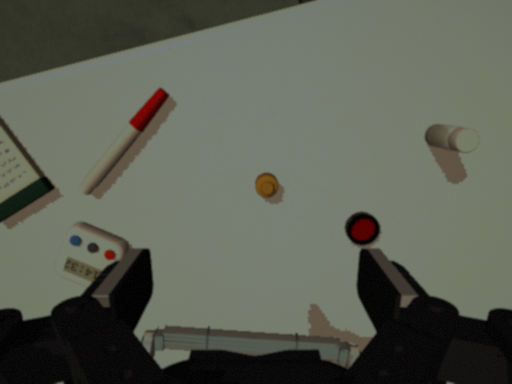

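View pics/s4.png

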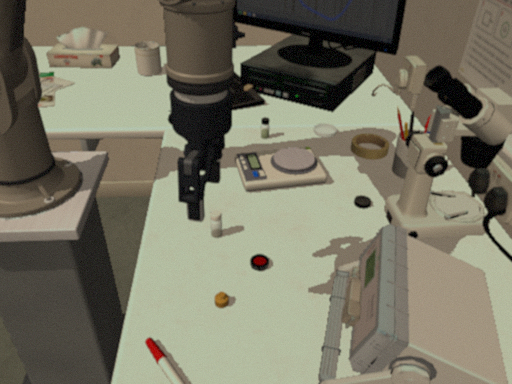

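The wrist view shows the weight at (267,185), the red ring at (362,229) and the white vial at (452,138).

```bash
python3 - <<'E'
from h import *
d=np.load("w5.npz");M=np.eye(4);M[:3,:3]=d["R"];M[:3,3]=d["p"];W=np.linalg.inv(M@d["mount"])
for n,uv,z in(("weight",(266.5,185),.013),("ring",(362,229),.008),("white",(466,141),.056)):
    P=onz(d["K"],W[:3,:3],W[:3,3],uv,z);print(n,P.round(4),goto(P).round(3))
im=cv2.imread("pics/w5.png");cv2.imwrite("pics/w5c.png",cv2.resize(im[155:215,235:305],None,fx=9,fy=9,interpolation=cv2.INTER_CUBIC))
E
```

```text
weight [ 0.4446 -0.3689  0.013 ] [4.995 0.256 0.437]
ring [ 0.5169 -0.28    0.008 ] [5.098 2.835 1.688]
white [ 0.4362 -0.1909  0.056 ] [ 3.945  4.54  -0.806]
```

View pics/w5c.png

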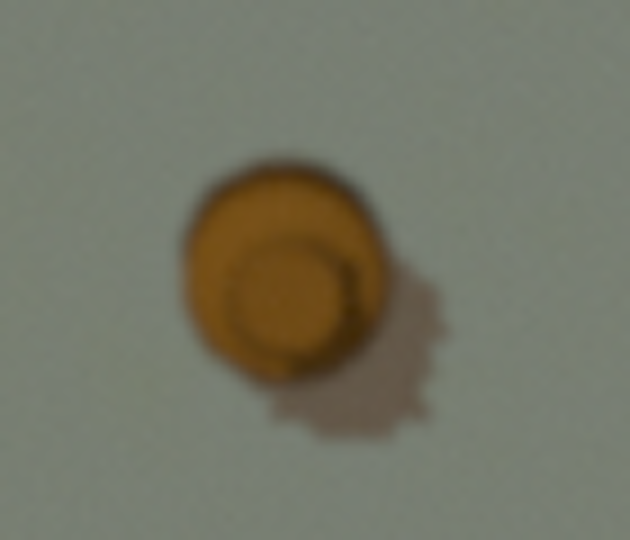

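```bash
python3 -m crank '[[[1,0,0.26,0.43,0],[1,0.6,0,0,0],[1,0.6,0,0,0],[1,0.6,0,0,0],[1,0.6,0,0,0],[1,0.3,0,0,0],[1,0,0,0,0]]]'
python3 - <<'E'
from h import *
print(goto([.445,-.369,.045]).round(3))
p,R,s=pose();f=arm.grab_frame("wrist");cv2.imwrite("pics/w6.png",f["pixels"][:,:,::-1]);print(p,R.round(3))
E
```

```text
clock: 14.2
tool_pos: [0.4616, -0.3562, 0.1019]
ee_rot: [0.172, 1.576, -0.16]
contact_force: [-0.4, 0.1, -0.1]
finger_gap: 0.0852
[ 1.424 -0.409 -0.321]
[ 0.46160133 -0.35619025  0.10190604] [[-0.011  0.209  0.978]
 [ 0.009  0.978 -0.209]
 [-1.     0.006 -0.013]]
```

View pics/w6.png

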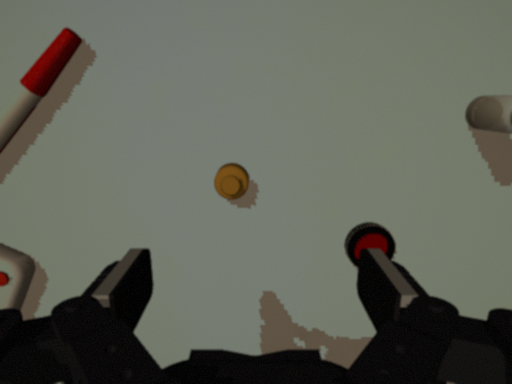

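```bash
python3 -m crank '[[[1,0,-0.4,-0.3,0],[1,0,0,0,0],[1,0.4,0,0,0],[1,0.4,0,0,0],[1,0.3,0,0,0],[1,0,0,0,0]]]'
python3 - <<'E'
from h import *
print(goto([.445,-.369,.045]).round(3))
p,R,s=pose();print(p,R.round(3))
E
```

```text
clock: 15.0
tool_pos: [0.446, -0.371, 0.057]
ee_rot: [0.171, 1.573, -0.161]
contact_force: [1.0, 1.0, -0.3]
finger_gap: 0.0854
[ 0.301  0.042 -0.032]
[ 0.44598958 -0.37098741  0.05701777] [[-0.008  0.21   0.978]
 [ 0.007  0.978 -0.21 ]
 [-1.     0.005 -0.009]]
```

```bash
python3 -m crank '[[[1,0.4,0.04,-0.03,0],[1,0.3,0,0,0],[1,0.3,0,0,0],[1,0.2,0,0,0],[1,0,0,0,0]]]'
python3 - <<'E'
from h import *
print(goto([.445,-.369,.004]).round(3))
p,R,s=pose();f=arm.grab_frame("wrist");cv2.imwrite("pics/w7.png",f["pixels"][:,:,::-1]);print(p,R.round(3))
E
```

```text
clock: 15.62
tool_pos: [0.4449, -0.3685, 0.0053]
ee_rot: [0.171, 1.573, -0.161]
contact_force: [-0.2, -0.2, 0.2]
finger_gap: 0.0854
[ 0.032 -0.013  0.006]
[ 0.44488479 -0.36845048  0.0052968 ] [[-0.008  0.21   0.978]
 [ 0.007  0.978 -0.21 ]
 [-1.     0.006 -0.01 ]]
```

View pics/w7.png

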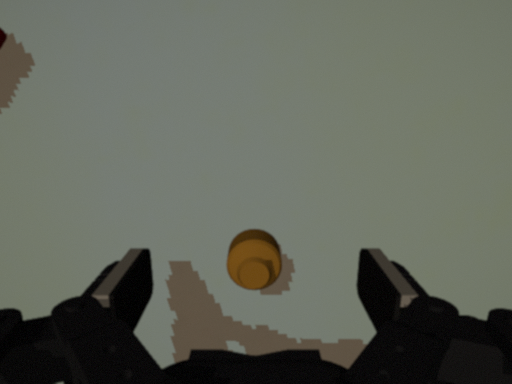

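The weight (254,260) is midway between the fingers. Closing after a 1.5 mm drop.

```bash
python3 -m crank '[[[1,0.04,0,0,0],[0,0,0,0,0],[-0.4,0,0,0,0],[-1,0,0,0,0],[-1,0,0,0,0],[-1,0,0,0,0],[-1,0,0,0,0]]]' 35
```

```text
clock: 16.55
tool_pos: [0.4459, -0.3693, 0.0055]
ee_rot: [0.17, 1.57, -0.162]
contact_force: [0.3, 0.2, -0.0]
finger_gap: 0.0217
```

```bash
python3 -m crank '[[[-1,-0.2,0,0,0],[-1,-0.4,0,0,0],[-1,-0.4,0,0,0],[-1,0,0,0,0]]]'
python3 - <<'E'
from h import *
p,R,s=pose();print(p,R.round(3),s["finger_gap"])
f=arm.grab_frame("wrist");cv2.imwrite("pics/w8.png",f["pixels"][150:384,100:410,::-1].repeat(2,0).repeat(2,1))
f=arm.grab_frame("side");cv2.imwrite("pics/s5.png",cv2.resize(f["pixels"][190:320,160:290,::-1],None,fx=4.5,fy=4.5,interpolation=cv2.INTER_CUBIC))
E
```

```text
clock: 17.05
tool_pos: [0.4465, -0.37, 0.049]
ee_rot: [0.17, 1.569, -0.163]
contact_force: [0.5, 0.4, -1.8]
finger_gap: 0.0216
[ 0.44652882 -0.37000722  0.04897767] [[-0.004  0.21   0.978]
 [ 0.005  0.978 -0.21 ]
 [-1.     0.004 -0.005]] 0.021611798760602687
```

View pics/w8.png

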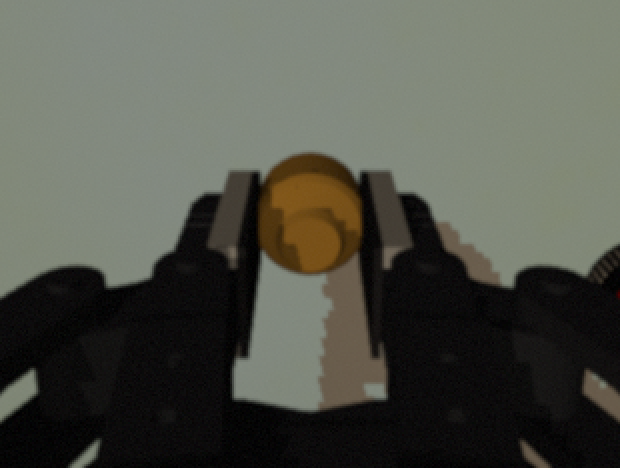

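View pics/s5.png

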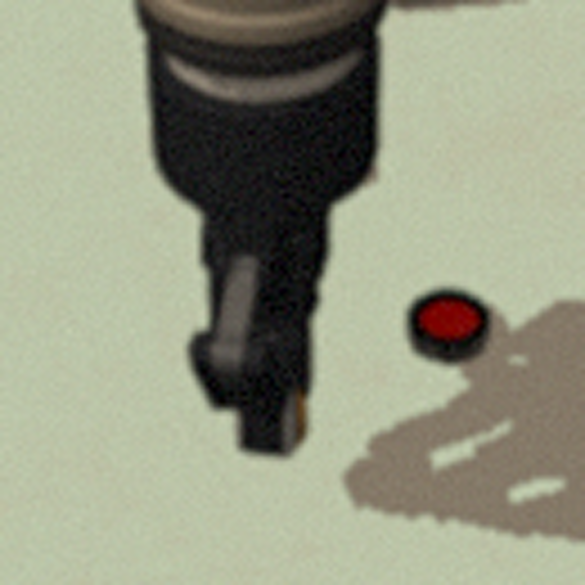

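The weight is held between the pads and clear of the bench. Raising and carrying it to the pan.

```bash
python3 -m crank '[[[-1,-0.5,0,0,0],[-1,-0.8,0,0,0],[-1,-0.8,0,0,0],[-1,-0.4,0.2,0.05,0],[-1,0,0.4,0.08,0],[-1,0,0.7,0.14,0],[-1,0,0.8,0.16,0],[-1,0,0.8,0.16,0],[-1,0,0.8,0.16,0],[-1,0,0.8,0.16,0]]]'
python3 -m crank '[[[-1,0,0.8,0.16,0],[-1,0,0.8,0.16,0],[-1,0,0.8,0.16,0],[-1,0,0.8,0.16,0],[-1,0,0.8,0.16,0],[-1,0,0.8,0.16,0],[-1,0,0.6,0.16,0],[-1,0,0.3,0.1,0],[-1,0,0,0,0]]]'
python3 - <<'E'
from h import *
print(goto([.6205,.0335,.15]).round(3))
p,R,s=pose();print(p,R.round(3),s["finger_gap"])
f=arm.grab_frame("wrist");cv2.imwrite("pics/w9.png",f["pixels"][:,:,::-1]);
np.savez("w9.npz",p=p,R=R,mount=f["mount"],K=f["mtx"])
E
```

```text
clock: 18.4
tool_pos: [0.5191, -0.1895, 0.1476]
ee_rot: [0.174, 1.582, -0.159]
contact_force: [0.7, -0.4, -0.4]
finger_gap: 0.0216
clock: 19.52
tool_pos: [0.6093, 0.047, 0.1371]
ee_rot: [0.164, 1.602, -0.147]
contact_force: [0.2, -0.6, -1.2]
finger_gap: 0.0218
[-0.338 -0.275  0.327]
[0.60932672 0.04701851 0.13706626] [[-0.036  0.195  0.98 ]
 [ 0.014  0.981 -0.195]
 [-0.999  0.007 -0.038]] 0.021844720491378408
```

View pics/w9.png

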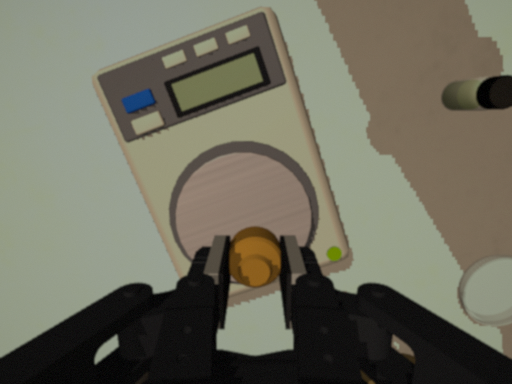

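The pan's light disc spans u 176–312 with its top at v=153, so its centre is near (244,219). The black-capped vial is clear at (480,95).

```bash
python3 - <<'E'
from h import *
d=np.load("w9.npz");M=np.eye(4);M[:3,:3]=d["R"];M[:3,3]=d["p"];W=np.linalg.inv(M@d["mount"])
for n,uv,z in(("c",(244,219),.042),("L",(176,214),.042),("R",(312,214),.042),("T",(243,153),.042)):
    P=onz(d["K"],W[:3,:3],W[:3,3],uv,z);print(n,P.round(4))
E
```

```text
c [0.6211 0.0371 0.042 ]
L [ 0.6076 -0.0105  0.042 ]
R [0.6271 0.0865 0.042 ]
T [0.5737 0.0462 0.042 ]
```

```bash
python3 -m crank '[[[-1,0,-0.12,0.17,0],[-1,0,-0.12,0.17,0],[-1,0.3,0,0,0],[-1,0.5,0,0,0],[-1,0.4,0,0,0],[-1,0.2,0,0,0],[-1,0,0,0,0]]]'
python3 - <<'E'
from h import *
print(goto([.621,.035,.0475]).round(3))
p,R,s=pose();print(p,R.round(3),s["finger_gap"])
E
```

```text
clock: 20.45
tool_pos: [0.6171, 0.0292, 0.0754]
ee_rot: [0.168, 1.605, -0.154]
contact_force: [-0.0, -0.5, 0.4]
finger_gap: 0.022
[0.695 0.159 0.095]
[0.6170736  0.02919521 0.07541228] [[-0.039  0.203  0.978]
 [ 0.012  0.979 -0.202]
 [-0.999  0.004 -0.04 ]] 0.021964484472419474
```

```bash
python3 -m crank '[[[-1,0.2,0.15,0.1,0],[-1,0.2,0,0,0],[-1,0.12,0,0,0],[-1,0.06,0,0,0],[-1,0,0,0,0]]]'
python3 - <<'E'
from h import *
print(goto([.621,.035,.0475]).round(3))
p,R,s=pose();print(p,R.round(3),s["finger_gap"])
f=arm.grab_frame("side");cv2.imwrite("pics/s6.png",cv2.resize(f["pixels"][120:195,240:330,::-1],None,fx=8,fy=8,interpolation=cv2.INTER_CUBIC))
E
```

```text
clock: 21.08
tool_pos: [0.6226, 0.0355, 0.0514]
ee_rot: [0.167, 1.603, -0.153]
contact_force: [-0.7, 0.5, -1.0]
finger_gap: 0.0219
[ 0.098 -0.02  -0.033]
[0.62258372 0.03546338 0.05136831] [[-0.037  0.202  0.979]
 [ 0.013  0.979 -0.202]
 [-0.999  0.005 -0.039]] 0.021900250121064443
```

View pics/s6.png

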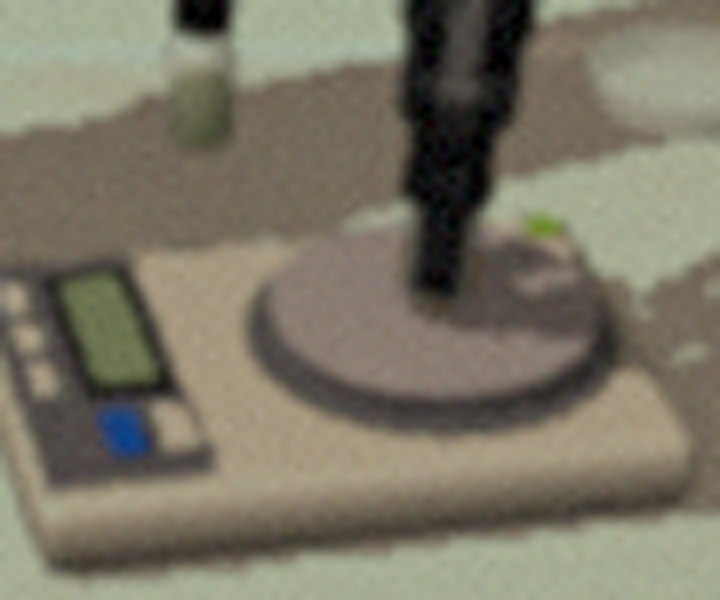

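The gripper is near the disc's centre. Lowering the last 4 mm in small steps.

```bash
python3 -m crank '[[[-1,0.05,0,-0.03,0],[-1,0,0,0,0]]]'; python3 -m crank '[[[-1,0.04,0,0,0],[-1,0,0,0,0]]]'; python3 -m crank '[[[-1,0.03,0,0,0],[-1,0,0,0,0]]]'
```

```text
clock: 21.38
tool_pos: [0.6216, 0.0356, 0.0498]
ee_rot: [0.168, 1.602, -0.153]
contact_force: [0.1, 0.5, -0.6]
finger_gap: 0.0218
clock: 21.62
tool_pos: [0.6216, 0.0357, 0.0483]
ee_rot: [0.168, 1.602, -0.153]
contact_force: [-0.4, -1.6, -0.5]
finger_gap: 0.0218
clock: 21.88
tool_pos: [0.6217, 0.0357, 0.0477]
ee_rot: [0.168, 1.602, -0.153]
contact_force: [-0.2, 0.1, -0.3]
finger_gap: 0.0217
```

```bash
python3 -m crank '[[[-1,0.03,0,0,0],[-1,0,0,0,0]]]'; python3 -m crank '[[[-1,0.03,0,0,0],[-1,0,0,0,0]]]'
```

```text
clock: 22.12
tool_pos: [0.6218, 0.0357, 0.0477]
ee_rot: [0.169, 1.602, -0.153]
contact_force: [0.3, 0.4, 0.4]
finger_gap: 0.0215
clock: 22.38
tool_pos: [0.6218, 0.0357, 0.0477]
ee_rot: [0.17, 1.602, -0.152]
contact_force: [-0.0, -0.5, 1.3]
finger_gap: 0.022
```

It stopped at 0.0477, as expected for the foot on the pan (0.0475). Releasing.

```bash
python3 -m crank '[[[-0.3,0,0,0,0],[0,0,0,0,0],[0.5,0,0,0,0],[1,0,0,0,0],[1,0,0,0,0],[1,0,0,0,0]]]'
python3 - <<'E'
from h import *
p,R,s=pose();f=arm.grab_frame("wrist");cv2.imwrite("pics/w10.png",f["pixels"][:,:,::-1])
E
```

```text
clock: 23.12
tool_pos: [0.6216, 0.0357, 0.0466]
ee_rot: [0.169, 1.602, -0.152]
contact_force: [-0.0, 0.1, -0.0]
finger_gap: 0.0852
```

View pics/w10.png

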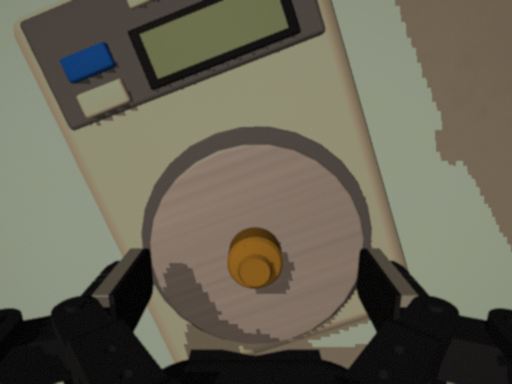

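The weight stands at (254,258) on a disc centred at about (257,243), released. Rising straight up.

```bash
python3 -m crank '[[[1,-0.3,0,0,0],[1,-0.6,0,0,0],[1,-0.8,0,0,0],[1,-1,0,0,0],[1,-1,0,0,0],[1,-0.8,0,0,0],[1,-0.3,0,0,0],[1,0,0,0,0],[1,0,0,0,0]]]'
python3 - <<'E'
from h import *
p,R,s=pose();f=arm.grab_frame("wrist");cv2.imwrite("pics/w11.png",f["pixels"][:,:,::-1])
np.savez("w11.npz",p=p,R=R,mount=f["mount"],K=f["mtx"]);print(p)
f=arm.grab_frame("side");cv2.imwrite("pics/s7.png",cv2.resize(f["pixels"][105:250,190:340,::-1],None,fx=4,fy=4,interpolation=cv2.INTER_CUBIC))
E
```

```text
clock: 24.3
tool_pos: [0.628, 0.0322, 0.2479]
ee_rot: [0.17, 1.601, -0.153]
contact_force: [-0.6, -0.6, 1.9]
finger_gap: 0.0856
[0.62800831 0.03216893 0.24793101]
```

View pics/w11.png

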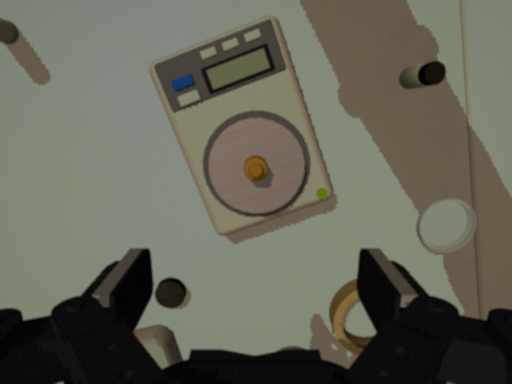

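View pics/s7.png

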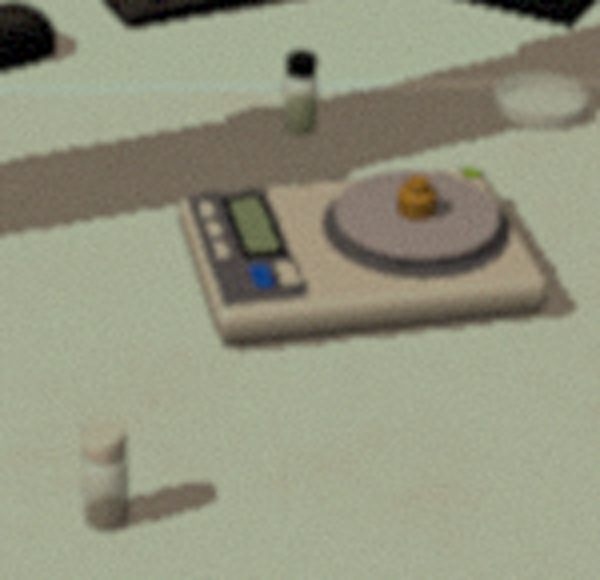

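The weight is upright at (256,168) on a disc centred at about (257,164), only a few mm off centre. Both vials stand upright and the white one is unmoved. Handing in.

```bash
python3 - <<'E'
from station import arm
print(arm.job_done())
E
```

```text
the job is handed in; nothing more can be done
None
```

I moved the black-capped vial off the pan and stood it upright on the bare bench beside the balance, at about (0.566, 0.217). I then set the brass weight upright on the pan at about (0.622, 0.036) and handed the job in at about 24 s.

**Last checks:** the side and wrist pictures show the vial and the weight upright and released, the weight about 3–5 mm from the pan's centre, and the white-capped vial where it stood.

**Disagreements:**
- The cameras disagreed on the pan's centre by up to about 8 mm in y, so I used an average weighted to the later close-up wrist views. That is inside the 20 mm tolerance.
- The finger gap read about 21.7 mm on both the 23 mm vial and the 24 mm weight. The pictures showed both properly held.
- The tool tilted by up to about 2° during the moves.

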